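Load a finned cover under the spring flap of the parts washer

TASK

Without gripping or lifting anything, press the red bar down with one fingertip to hold the washer's yellow spring flap open, and with the other fingertip push the finned aluminium cover along the channel under the flap, all the way in to the back stop, keeping the flap from coming down on the cover. Then take the hand away so that the flap springs shut over the cover, and leave everything else where it stands.

Things in the scene. Friction and masses are not known exactly. Their poses are not given: they have to be found in the camera images.
- bay: Fixed blue loading bay of a parts washer. Origin on the table under the middle of its mouth; x points into the bay (pushing direction), y left of that (to the red bar), z up. 'Bay' numbers below are mm in this frame. Steel floor plate, top z 6, x -160 to 90. Blue channel walls in the bay (x 0 to 90): inner faces y -26 and 26, tops z 44 (right), 40 (left).
- mouth (a point): Middle of the bay's mouth on the floor plate: bay x 0, y 0, z 6. In front of it (x -160 to 0) the cover's channel runs between two blue rails, tops z 23, which flare evenly from inner faces at y -26 and 26 at the mouth to about y -40 and 40 at x -160. Axes as the bay's.
- stop (a point): Middle of the back stop, bay x 90, y 0, z 20: front face of the blue housing (x 90 to 152, y -45 to 105, top z 75). The cover is home when its leading end touches it. Axes as the bay's.
- flap (a joint): Flap angle, rad: 0 shut, 0.52 fully open (stop). Yellow flap and red bar are one see-saw on a tube along bay x at y 60, z 48 (radius 5, x -159 to 88; dark post 54 high at x -163): pressing the bar down lifts the flap. A spring shuts it: about 2.5 N down on the bar's middle starts it, about 5 N holds 0.42. Above 0.35 the cover passes under freely.
- bar_mid (a point): Middle of the red bar's top face, moves with the flap; shut, at bay x -62, y 97, z 33. Bar: plate 195 long (x -160 to 35), 56 wide (y 68 to 122), rising outward 15 deg when shut. At 0.42 rad it slopes down outward 9 deg, top z 20 at y 82, 18.5 at y 91, 17 at y 100. A tip can slide along it in x; the other, 85 to 105 mm away in y, is then in the channel.
- cover: Loose finned aluminium engine cover, 70 long (its x) by 46 wide (its y), base slab 18 high, fins up to 25.5 high; 0.1 to 0.25 kg. Origin at the centre of its underside. It starts on the floor plate in the channel before the flap, its x roughly along the bay's x. Fully home it touches the back stop, its centre at bay x 55.
- lens_top: Amber indicator lens, 49 across, 31 high, standing on the blue housing. Origin: centre of its underside. Bystander.
- lens_bench: Amber indicator lens like the other, standing on the table right of the channel. Bystander.
- tail_lamp: Red tail lamp on a dark base, 50 x 75 x 45 high. Origin: centre of its underside. Bystander.
- piston: Aluminium piston, 54 across, 52 high. Origin: centre of its underside. Bystander.
- oil_can: Green can, 60 across, 110 high. Origin: centre of its underside. Bystander.
- bearing: Steel bearing ring, 52 across, 16 high. Origin: centre of its underside. Bystander.
- driver: Screwdriver lying on the table. Bystander.
- skirt (a point): On the flap (moves with it): middle of its skirt's lower edge; shut, at bay x 0, y 19, z 22. The skirt (y 14 to 25, 3 thick), on the flap's front edge, bars the cover's way; open at 0.42 its foot has swung to y 8, z 43. Shut, the yellow plate is level, z 48: x 32 to 89 it spans y -34 to 60, x 0 to 32 only y 14 to 60; this cut lets an upright finger at y below 5 follow the cover in to x 20.

How it is judged:
By the outcome, as a careful person would: the job done as asked, in the order asked, and still so for the second after the job is handed in, with the robot touching nothing.
It also fails if it takes over 38 s, if anything falls off the work surface, if the arm or the gripper's body presses on something with over 40 N, if the wrist force passes 120 N, or if a joint passes its speed limit or range.

ROBOT

A 7-joint arm with a two-finger parallel gripper is mounted at the origin on the work surface. World frame = base frame: x ahead of the robot, y to its left, z up, the work surface at z = 0. Lengths are in m, angles in rad, forces in N, time in s.
With the tool pointing down it reaches from about 0.425 to 0.95 m from the base axis. Payload 4.7 kg.
Tool frame: the origin (TCP) lies at the very end of the fingers, on their centre line; the grasp point (between the pads) lies 19 mm behind it; z points along the fingers, y is the line along which they close (so a half turn about z gives the same grasp; the last joint's range is limited). The gripper opens to 85 mm and grips with 20 to 120 N. Pads are 22 mm wide; open, the fingers measure 114 mm over their backs; the gripper's body (76 mm by 85 mm) begins 54 mm behind the grasp point. The pads swing forward as they close: fully open they stand 13 mm farther back than shut.
Start: joints at [-1.305, 0.469, -0.049, 1.532, 0.024, 1.141, -0.082], TCP at [0.196, 0.646, 0.231] pointing down, gripper open.
Joint ranges: [-2.59, 2.59], [-0.33, 1.99], [-1.39, 1.29], [0.1, 2.45], [-1.04, 4.18], [0.21, 1.99], [-2.66, 2.66]. Speed limits (rad/s): [2.57, 2.57, 3.14, 3.14, 3.14, 3.14, 3.14].

INTERFACE

Orientations are given as a unit quaternion [x, y, z, w].
In Python, from bench import bot, viewer, order, models gives the robot as it stands.
- The arm moves only by the tool play_rows, never from a script. Its argument "moves" is a list of rows, each an object of numbers: "tx", "ty", "tz": the shift along the tool's x, y, z as a fraction of full scale; "twist": the turn about the tool's z as a fraction of full scale; "grip": the opening, from 0 (shut) to 1 (fully open). A call has 1 to 20 rows; each row shifts and turns the commanded pose from where the row before left it, along the tool's axes as they then stand; what a row does not reach is not made up. Full scale, the value 1, is 100 mm for a shift and 45 degrees for a turn. A row lasts 1/10 s, in which the tool goes at most 50 mm and 8.59 degrees, less where a joint would pass 70% of its speed; a pose out of reach is approached as far as the arm can. A call with a number of a shift or a turn outside -1 to 1 is refused whole. A call with a gripper value outside its range is refused whole. The fingers move at their own pace and stop on an object; "grip_force" is the grip in N (left out, the last holds). Time passes only in rows, so rows that do not move let the fingers close. It gives the time, the measured TCP pose, the force, the opening and the grip force at its end, in the units of the state.
- bot.sense(): the state, without advancing time (a new reading comes with each control period).
- viewer.capture(name): name is "side" or "top"; returns a dict with "color" (420x560x3 uint8, blue, green, red), "fx", "fy", "cx", "cy" (pixels), "rvec" (rotation vector, rad) and "tvec" (3), from world to camera coordinates, as OpenCV has them. Camera axes: x right, y down, z forward; pixel columns grow to the right and rows downward; lengths in m; the calibration is good to about 2 mm. A picture is of the moment at which its call begins. There is no depth.
- order.sign_off(): hands the job in; it is judged then, once.
Trained networks look in the newest picture that a camera, given by its name, has taken for a name from the list of things; names that differ only in an ending like _2 or _b are one class to them, and where a whole thing is asked for, a point or a joint stands for the part that bears it (a point fixed in the world has none). Each returns a list of dicts, best first, with "conf" (0 to 1); they miss things now and then, are a little off and sometimes report something else, mostly with a low value. They report only what shows in the picture. A call takes as long as a camera call.
- models.find_in(name, camera): "centre" ([x, y, z] in m, in world coordinates, good to about 4 mm: the middle of the surface that is visible of it).
- models.mark_of(name, camera): "centre" ([x, y, z] in m, in world coordinates, good to about 4 mm: a listed point, or the origin of a listed thing).
The state is a dict: "time_s": time; "joint_pos": joint angles; "dq": joint speeds; "tau": joint torques, N m; "position": TCP position; "ee_rot": TCP orientation; "contact_force": force on the tool from outside, world axes, zero at the start; "ft_torque": the same for the moment, N m; "width": finger opening in m; "grasp_force": force on a finger pad.
Only numpy, scipy, OpenCV 4.12 (cv2) and the standard library are available. Lean on these libraries where they do the work, as an engineer would, in place of code of your own. Each camera call takes 0.05 s, during which the arm holds its last target. There are 200 camera calls.

## Working session

There is one attempt and no reset: what is moved stays moved. The work goes in short steps, Python scripts to look and compute and a tool call to move; the robot and the scene stay as the last step left them, time stands still between calls to the robot, and variables do not carry over. Pictures are saved under pics/ and viewed, at most 10 in all, crops included, and the job is handed in when it is done.

Besides the shell and the picture viewer there is one more tool, called after "Emit:" as name(argument=value, ...) on one line, values as JSON. play_rows: Moves the arm, as the interface text tells. Shift numbers are shares of 100 mm and turn numbers shares of 45 degrees, none past 1 either way. Its arguments: {"type":"object","properties":{"moves":{"type":"array","items":{"type":"object","properties":{"tx":{"type":"number"},"ty":{"type":"number"},"tz":{"type":"number"},"twist":{"type":"number"},"grip":{"type":"number"}}}},"grip_force":{"type":"number"}},"required":["moves"]}

```bash
mkdir -p pics; cat > h.py <<'E'
from bench import bot, viewer, order, models
import numpy as np, cv2
def cap(n,f=None):
    c=viewer.capture(n)
    if f: cv2.imwrite('pics/'+f,c['color'])
    return c
def proj(c,P):
    K=np.array([[c['fx'],0,c['cx']],[0,c['fy'],c['cy']],[0,0,1]])
    return cv2.projectPoints(np.array(P,float).reshape(-1,1,3),np.array(c['rvec']),np.array(c['tvec']),K,None)[0].reshape(-1,2)
def ray(c,uv,z):
    R=cv2.Rodrigues(np.array(c['rvec'],float))[0];t=np.array(c['tvec'],float).ravel()
    o=-R.T@t; d=R.T@np.array([(uv[0]-c['cx'])/c['fx'],(uv[1]-c['cy'])/c['fy'],1])
    return o+d*(z-o[2])/d[2]
E
python3 - <<'E'
from h import *
s=bot.sense(); print(s)
for cam in ('top','side'):
    cap(cam,cam+'0.png')
    for n in ('mouth','stop','bar_mid','cover','skirt','bay','lens_top'):
        print(cam,n,[(round(d['conf'],2),np.round(d['centre'],4).tolist()) for d in models.mark_of(n,cam)[:2]])
E
```

```text
{'time_s': 0.0, 'joint_pos': array([-1.30488836,  0.46946308, -0.04860554,  1.53368117,  0.02408746,
        1.14100105, -0.08232405]), 'dq': array([-0.00155875, -0.00153508,  0.00136726, -0.00157779, -0.00011009,
        0.00046135,  0.00020078]), 'tau': array([-2.72822763e-04, -5.10315442e+01, -4.64705878e-02, -2.37710166e+01,
        1.07383556e-02,  7.45797384e-03,  7.11967914e-06]), 'position': array([0.19593693, 0.64532996, 0.23025227]), 'ee_rot': array([ 1.46864997e-01,  9.89156057e-01, -9.76815362e-04, -1.16783570e-04]), 'contact_force': array([ 0.22799215, -0.0718293 ,  0.02913526]), 'ft_torque': array([ 0.04014058,  0.05616728, -0.00792225]), 'grasp_force': 0.0, 'width': 0.08539983211277596}
top mouth [(0.64, [0.6295, -0.0281, 0.01])]
top stop [(0.76, [0.6194, 0.0649, 0.0181])]
top bar_mid [(0.9, [0.5379, -0.0967, 0.0322])]
top cover [(0.94, [0.6345, -0.0997, 0.0022]), (0.69, [0.4464, 0.3056, 0.0003])]
top skirt []
top bay [(0.73, [0.6265, -0.0251, 0.0019]), (0.28, [0.5375, -0.0968, 0.0345])]
top lens_top [(0.85, [0.5621, 0.0866, 0.0702])]
side mouth [(0.91, [0.6293, -0.0243, 0.0067])]
side stop [(0.94, [0.6232, 0.0593, 0.0213]), (0.24, [0.4453, 0.3051, -0.001])]
side bar_mid [(0.72, [0.538, -0.1001, 0.0322]), (0.45, [0.6325, -0.0263, -0.0029])]
side cover []
side skirt [(0.58, [0.6098, -0.029, 0.024])]
side bay [(0.63, [0.6256, -0.027, -0.0006])]
side lens_top [(0.89, [0.5621, 0.0897, 0.0767])]
```

View pics/top0.png

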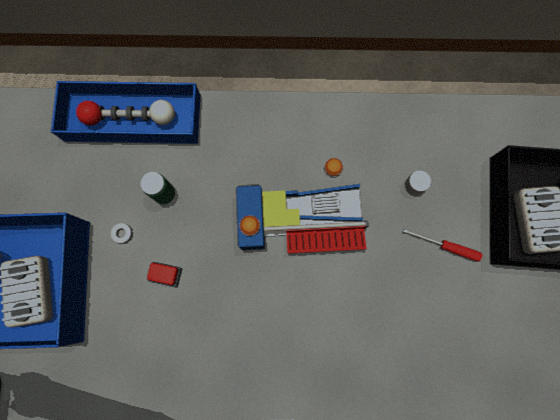

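View pics/side0.png

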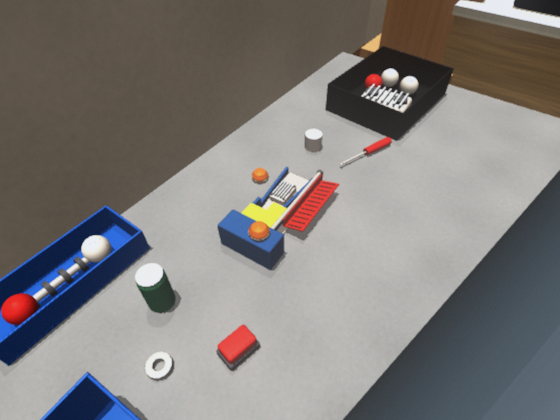

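The top view shows the housing at about (250,217), the flap at (280,210), the cover at (325,204) and the red bar at (327,240). The bay x axis points left in the image. The side view agrees. I'll refine the pose by fitting outlines.

```bash
cat > fit.py <<'E'
from h import *
from scipy.optimize import minimize
def W(p,P):
    c,s=np.cos(p[2]),np.sin(p[2]); P=np.array(P,float)/1000
    return np.c_[p[0]+c*P[:,0]-s*P[:,1],p[1]+s*P[:,0]+c*P[:,1],P[:,2]]
zb=lambda y:33+(y-97)*np.tan(np.radians(15))
BAR=[(-160,68,zb(68)),(35,68,zb(68)),(35,122,zb(122)),(-160,122,zb(122))]
FL=[(0,14,48),(32,14,48),(32,-34,48),(89,-34,48),(89,55,48),(0,55,48)]
def masks(c):
    h=cv2.cvtColor(c['color'],cv2.COLOR_BGR2HSV);H,S,V=cv2.split(h)
    return ((H<6)|(H>174))&(S>140)&(V>50),(abs(H.astype(int)-30)<7)&(S>110)&(V>70)
def iou(c,m,P,p):
    a=np.zeros(m.shape,np.uint8); q=proj(c,W(p,P))
    cv2.fillPoly(a,[np.round(q*16).astype(np.int32)],255,cv2.LINE_AA,4)
    return q,a/255.
E
python3 - <<'E'
from fit import *
cs=[cap('top'),cap('side')]; ms=[masks(c) for c in cs]
p0=np.array([.6295,-.026,np.radians(95.3)])
def mk(m,c,P):  # limit mask to neighbourhood
    q=proj(c,W(p0,P)).astype(int); k=np.zeros(m.shape,np.uint8)
    x,y,w,h=cv2.boundingRect(q); cv2.rectangle(k,(x-12,y-12),(x+w+12,y+h+12),1,-1); 
    return cv2.morphologyEx((m&(k>0)).astype(np.uint8),cv2.MORPH_CLOSE,np.ones((3,3)))
T=[(c,mk(m,c,P),P) for c,mm in zip(cs,ms) for m,P in zip(mm,(BAR,FL))]
def cost(p,T):
    return sum(np.abs(iou(c,m,P,p)[1]-m).sum()/m.sum() for c,m,P in T)
for name,t in (('all',T),('top',T[:2]),('bars',[T[0],T[2]])):
    r=minimize(lambda v:cost(p0+v*[.01,.01,.05],t),[0,0,0],method='Nelder-Mead',options=dict(initial_simplex=[[0,0,0],[.5,0,0],[0,.5,0],[0,0,.7]]))
    p=p0+r.x*[.01,.01,.05]; print(name,p.round(4),np.degrees(p[2]).round(2),r.fun.round(3))
    if name=='all':
        pb=p
np.save('pose.npy',pb)
for c,n in zip(cs,('top','side')):
    S=5; 
    for z,pts in ((0,0),):
        o=proj(c,W(pb,[(-70,30,20)]))[0]; x,y=int(o[0])-75,int(o[1])-55
        im=cv2.resize(c['color'][y:y+110,x:x+150],None,fx=S,fy=S,interpolation=cv2.INTER_CUBIC)
        for P in (BAR,FL,[(-160,-40,23),(0,-26,23),(0,26,23),(-160,40,23)]):
            q=((proj(c,W(pb,P))-[x,y]+.5)*S).astype(np.int32); cv2.polylines(im,[q],True,(255,0,255),1)
        cv2.imwrite(f'pics/z_{n}.png',im); print(n,x,y)
for cam in ('top','side'):
    for f in (models.mark_of,models.find_in):
        for d in f('cover',cam)[:1]:
            g=np.array(d['centre']);v=g[:2]-pb[:2];a=pb[2];print(cam,'cover bay',[round(1000*(v[0]*np.cos(a)+v[1]*np.sin(a))),round(1000*(-v[0]*np.sin(a)+v[1]*np.cos(a))),round(g[2]*1000)])
E
```

```text
all [ 0.6304 -0.0272  1.6606] 95.15 0.866
top [ 0.6302 -0.0259  1.658 ] 95.0 0.177
bars [ 0.6302 -0.0267  1.6635] 95.31 0.243
top 251 158
side 216 140
top cover bay [-68, 0, 7]
top cover bay [-70, 4, 24]
side cover bay [-69, 0, 7]
side cover bay [-60, 9, 26]
```

View pics/z_top.png

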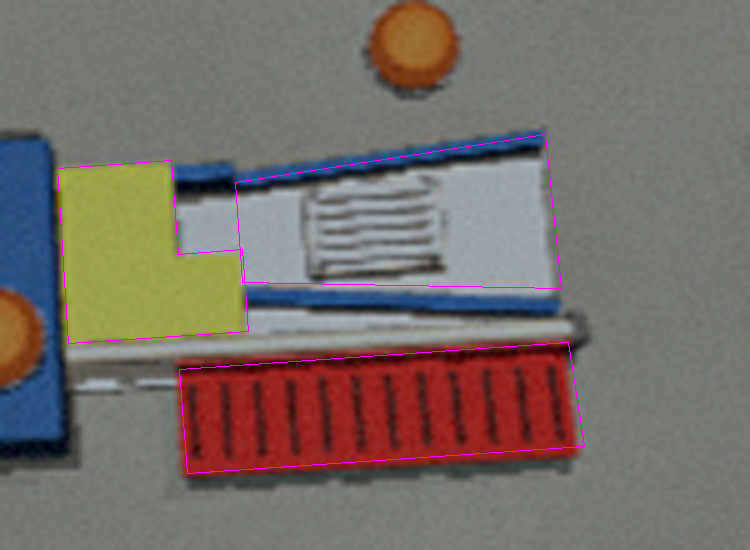

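The fit lines up to 1–2 mm. In the crop the cover spans u 305–440, so it is at bay x about -33 to -103, roughly centred. I'll go above the start point first, then twist.

Emit:
play_rows(moves=[{"tx": -0.1, "ty": -0.1, "grip": 1}, {"tx": -0.2, "ty": -0.21, "grip": 1}, {"tx": -0.34, "ty": -0.36}, {"tx": -0.34, "ty": -0.36}, {"tx": -0.34, "ty": -0.36}, {"tx": -0.34, "ty": -0.36}, {"tx": -0.34, "ty": -0.36}, {"tx": -0.34, "ty": -0.36}, {"tx": -0.34, "ty": -0.36}, {"tx": -0.34, "ty": -0.36}, {"tx": -0.34, "ty": -0.36}, {"tx": -0.34, "ty": -0.36}, {"tx": -0.34, "ty": -0.36}, {"tx": -0.34, "ty": -0.36}, {"tx": -0.34, "ty": -0.36}, {"tx": -0.34, "ty": -0.36}, {"tx": -0.34, "ty": -0.36}, {"tx": -0.34, "ty": -0.36}, {"tx": -0.3, "ty": -0.3}, {}])

```text
invalid input at $.moves[0]: expected keys tx, ty, tz, twist, grip
```

Emit:
play_rows(moves=[{"twist": 0.1}, {"twist": 0.18}, {"twist": 0.18}, {"twist": 0.18}, {"twist": 0.18}, {"twist": 0.18}, {"twist": 0.18}, {"twist": 0.18}, {"twist": 0.15}, {}, {}])

```text
invalid input at $.moves[0]: expected keys tx, ty, tz, twist, grip
```

```bash
cat > st.py <<'E'
from fit import *
from scipy.spatial.transform import Rotation as R
p=np.load('pose.npy')
def st(target=None):
    s=bot.sense(); M=R.from_quat(s['ee_rot']).as_matrix(); P=np.array(s['position']); a=p[2]
    B=np.array([[np.cos(a),np.sin(a),0],[-np.sin(a),np.cos(a),0],[0,0,1]])
    b=B@(P-[p[0],p[1],0])*1000
    print('t',round(s['time_s'],2),'bay',b.round(1),'F bay',(B@s['contact_force']).round(2),'w',round(s['width'],4))
    ty=B@M[:,1]; print('tool x in bay',(B@M[:,0]).round(3),'tool y in bay',ty.round(3),'yaw err deg',np.degrees(np.arctan2(ty[0],-ty[1])).round(2),'z',(B@M[:,2]).round(3))
    if target is not None: print('need tool shift (of 100mm)',(M.T@B.T@(np.array(target)-b)/100).round(3))
    return s,b
E
python3 -c "
from st import *
st((-126,44,60))"
```

```text
t 1.1 bay [709.3 372.2 231.4] F bay [ 0.17  0.05 -0.58] w 0.0854
tool x in bay [0.375 0.927 0.   ] tool y in bay [ 0.927 -0.375  0.   ] yaw err deg 67.96 z [ 0.  0. -1.]
need tool shift (of 100mm) [-6.176 -6.512  1.712]
```

Emit:
play_rows(moves=[{"tx": -0.16, "ty": -0.18, "tz": 0, "twist": 0, "grip": 1}, {"tx": -0.325, "ty": -0.342, "tz": 0, "twist": 0, "grip": 1}, {"tx": -0.325, "ty": -0.342, "tz": 0, "twist": 0, "grip": 1}, {"tx": -0.325, "ty": -0.342, "tz": 0, "twist": 0, "grip": 1}, {"tx": -0.325, "ty": -0.342, "tz": 0, "twist": 0, "grip": 1}, {"tx": -0.325, "ty": -0.342, "tz": 0, "twist": 0, "grip": 1}, {"tx": -0.325, "ty": -0.342, "tz": 0, "twist": 0, "grip": 1}, {"tx": -0.325, "ty": -0.342, "tz": 0, "twist": 0, "grip": 1}, {"tx": -0.325, "ty": -0.342, "tz": 0, "twist": 0, "grip": 1}, {"tx": -0.325, "ty": -0.342, "tz": 0, "twist": 0, "grip": 1}, {"tx": -0.325, "ty": -0.342, "tz": 0, "twist": 0, "grip": 1}, {"tx": -0.325, "ty": -0.342, "tz": 0, "twist": 0, "grip": 1}, {"tx": -0.325, "ty": -0.342, "tz": 0, "twist": 0, "grip": 1}, {"tx": -0.325, "ty": -0.342, "tz": 0, "twist": 0, "grip": 1}, {"tx": -0.325, "ty": -0.342, "tz": 0, "twist": 0, "grip": 1}, {"tx": -0.325, "ty": -0.342, "tz": 0, "twist": 0, "grip": 1}, {"tx": -0.325, "ty": -0.342, "tz": 0, "twist": 0, "grip": 1}, {"tx": -0.325, "ty": -0.342, "tz": 0, "twist": 0, "grip": 1}, {"tx": -0.325, "ty": -0.342, "tz": 0, "twist": 0, "grip": 1}, {"tx": -0.16, "ty": -0.17, "tz": 0, "twist": 0, "grip": 1}])

```text
time_s: 3.1
position: [0.5983, -0.1608, 0.2315]
ee_rot: [0.149, 0.989, -0.001, 0.001]
contact_force: [-1.4, 0.2, -1.0]
width: 0.0858
grasp_force: 0.0
```

Emit:
play_rows(moves=[{"tx": 0, "ty": 0, "tz": 0, "twist": 0.15, "grip": 1}, {"tx": 0, "ty": 0, "tz": 0, "twist": 0.18, "grip": 1}, {"tx": 0, "ty": 0, "tz": 0, "twist": 0.18, "grip": 1}, {"tx": 0, "ty": 0, "tz": 0, "twist": 0.18, "grip": 1}, {"tx": 0, "ty": 0, "tz": 0, "twist": 0.18, "grip": 1}, {"tx": 0, "ty": 0, "tz": 0, "twist": 0.18, "grip": 1}, {"tx": 0, "ty": 0, "tz": 0, "twist": 0.18, "grip": 1}, {"tx": 0, "ty": 0, "tz": 0, "twist": 0.18, "grip": 1}, {"tx": 0, "ty": 0, "tz": 0, "twist": 0.1, "grip": 1}, {"tx": 0, "ty": 0, "tz": 0, "twist": 0, "grip": 1}])

```text
time_s: 4.1
position: [0.5976, -0.1556, 0.2312]
ee_rot: [0.674, 0.738, -0.0, 0.0]
contact_force: [0.4, 0.0, -0.1]
width: 0.0855
grasp_force: 0.0
```

```bash
python3 -c "
from st import *
st((-126,44,60))"
```

```text
t 4.1 bay [-125.    44.2  231.2] F bay [ 0.01 -0.39 -0.1 ] w 0.0855
tool x in bay [ 1.     0.001 -0.   ] tool y in bay [ 0.001 -1.    -0.   ] yaw err deg 0.05 z [-0.  0. -1.]
need tool shift (of 100mm) [-0.01   0.002  1.712]
```

Emit:
play_rows(moves=[{"tx": -0.01, "ty": 0, "tz": 0.2, "twist": 0, "grip": 1}, {"tx": 0, "ty": 0, "tz": 0.45, "twist": 0, "grip": 1}, {"tx": 0, "ty": 0, "tz": 0.45, "twist": 0, "grip": 1}, {"tx": 0, "ty": 0, "tz": 0.35, "twist": 0, "grip": 1}, {"tx": 0, "ty": 0, "tz": 0.25, "twist": 0, "grip": 1}, {"tx": 0, "ty": 0, "tz": 0, "twist": 0, "grip": 1}])

```text
time_s: 4.7
position: [0.595, -0.1557, 0.0577]
ee_rot: [0.674, 0.739, -0.002, -0.003]
contact_force: [-0.0, -0.5, -0.2]
width: 0.0855
grasp_force: 0.0
```

```bash
python3 - <<'E'
from st import *
s,b=st()
out=[]
for n in ('top','side'):
    c=cap(n); S=4
    o=proj(c,W(p,[(-100,30,30)]))[0]; x,y=int(o[0])-50,int(o[1])-75
    im=cv2.resize(c['color'][y:y+150,x:x+100],None,fx=S,fy=S,interpolation=cv2.INTER_CUBIC)
    bz=b[2]
    for tip in (bz,bz+13):
      for yy in (b[1]-50,b[1]+50):
        P=[(b[0]-11,yy-7,tip),(b[0]+11,yy-7,tip),(b[0]+11,yy+7,tip),(b[0]-11,yy+7,tip)]
        q=((proj(c,W(p,P))-[x,y]+.5)*S).astype(np.int32); cv2.polylines(im,[q],True,(255,0,255) if tip==bz else (0,255,0),1)
    out.append(im)
cv2.imwrite('pics/a1.png',np.hstack(out))
E
```

```text
t 4.7 bay [-124.9   46.8   57.7] F bay [-0.45  0.06 -0.22] w 0.0855
tool x in bay [1.    0.002 0.002] tool y in bay [ 0.002 -1.    -0.007] yaw err deg 0.12 z [ 0.002  0.007 -1.   ]
```

View pics/a1.png

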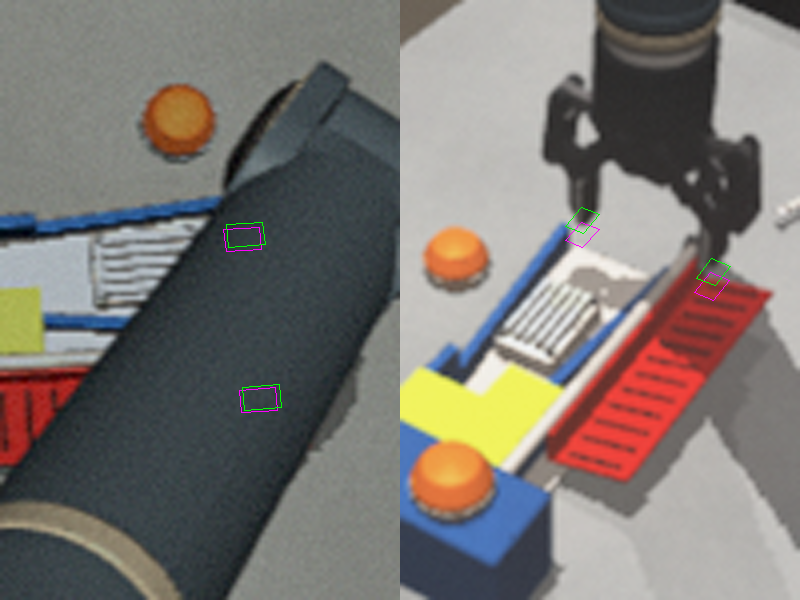

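The side view puts the fingertips at the green boxes, about (583,222) and (712,262), so the open tips sit about 13 mm above the TCP. I'll descend to just above the bar.

Emit:
play_rows(moves=[{"tx": 0, "ty": 0.0, "tz": 0.15, "twist": 0, "grip": 1}, {"tx": 0, "ty": 0, "tz": 0.12, "twist": 0, "grip": 1}, {"tx": 0, "ty": 0, "tz": 0.05, "twist": 0, "grip": 1}, {"tx": 0, "ty": 0, "tz": 0, "twist": 0, "grip": 1}, {"tx": 0, "ty": 0, "tz": 0, "twist": 0, "grip": 1}])

```text
time_s: 5.3
position: [0.5977, -0.1569, 0.0294]
ee_rot: [0.675, 0.738, 0.0, 0.0]
contact_force: [0.4, -0.0, -0.9]
width: 0.085
grasp_force: 0.0
```

```bash
python3 -c "
from st import *
st((-126,44,10))"
```

```text
t 5.3 bay [-126.3   44.2   29.4] F bay [-0.04 -0.39 -0.94] w 0.085
tool x in bay [ 1.  0. -0.] tool y in bay [ 0. -1.  0.] yaw err deg 0.02 z [-0. -0. -1.]
need tool shift (of 100mm) [0.003 0.002 0.194]
```

Commanded z is about 28 mm. I'll press in stages to a TCP of about 12 (tip 25) and check the force.

Emit:
play_rows(moves=[{"tx": 0, "ty": 0.0, "tz": 0.04, "twist": 0, "grip": 1}, {"tx": 0, "ty": 0, "tz": 0.04, "twist": 0, "grip": 1}, {"tx": 0, "ty": 0, "tz": 0.04, "twist": 0, "grip": 1}, {"tx": 0, "ty": 0, "tz": 0.04, "twist": 0, "grip": 1}, {"tx": 0, "ty": 0, "tz": 0, "twist": 0, "grip": 1}, {"tx": 0, "ty": 0, "tz": 0, "twist": 0, "grip": 1}])

```text
time_s: 5.9
position: [0.5998, -0.1567, 0.0142]
ee_rot: [0.674, 0.738, 0.001, 0.002]
contact_force: [2.2, 1.1, 4.8]
width: 0.0857
grasp_force: 2.7
```

```bash
python3 -c "
from st import *
st((-126,44,5))"
```

```text
t 5.9 bay [-126.3   42.1   14.2] F bay [ 0.9  -2.31  4.84] w 0.0857
tool x in bay [ 1.     0.001 -0.001] tool y in bay [ 0.001 -1.     0.004] yaw err deg 0.05 z [-0.001 -0.004 -1.   ]
need tool shift (of 100mm) [ 0.003 -0.02   0.092]
```

Emit:
play_rows(moves=[{"tx": 0, "ty": 0.0, "tz": 0.03, "twist": 0, "grip": 1}, {"tx": 0, "ty": 0, "tz": 0.03, "twist": 0, "grip": 1}, {"tx": 0, "ty": 0, "tz": 0.02, "twist": 0, "grip": 1}, {"tx": 0, "ty": 0, "tz": 0, "twist": 0, "grip": 1}, {"tx": 0, "ty": 0, "tz": 0, "twist": 0, "grip": 1}])

```text
time_s: 6.4
position: [0.6048, -0.1563, 0.0095]
ee_rot: [0.674, 0.739, 0.005, 0.005]
contact_force: [7.7, 4.3, 17.3]
width: 0.0852
grasp_force: 8.1
```

```bash
python3 - <<'E'
from st import *
st((9,44,5))
out=[]
for n in ('top','side'):
    c=cap(n); S=4
    o=proj(c,W(p,[(-60,30,30)]))[0]; x,y=int(o[0])-50,int(o[1])-75
    out.append(cv2.resize(c['color'][y:y+150,x:x+100],None,fx=S,fy=S,interpolation=cv2.INTER_CUBIC))
    for k in ('skirt','cover'): print(n,k,[(round(d['conf'],2),(np.array(d['centre'])*1000).round(0).tolist()) for d in models.mark_of(k,n)[:1]])
print(W(p,[(0,8,43),(-68,0,6)])*1000)
cv2.imwrite('pics/a2.png',np.hstack(out))
E
```

```text
t 6.4 bay [-126.3   37.     9.5] F bay [ 3.63 -8.05 17.32] w 0.0852
tool x in bay [ 1.     0.002 -0.002] tool y in bay [ 0.002 -1.     0.014] yaw err deg 0.09 z [-0.002 -0.014 -1.   ]
need tool shift (of 100mm) [ 1.353 -0.068  0.042]
top skirt [(0.64, [616.0, -24.0, 34.0])]
top cover [(0.59, [634.0, -98.0, 5.0])]
side skirt [(0.88, [614.0, -28.0, 39.0])]
side cover [(0.62, [637.0, -97.0, 6.0])]
[[622.39919335 -27.86810041  43.        ]
 [636.46572721 -94.8765523    6.        ]]
```

View pics/a2.png

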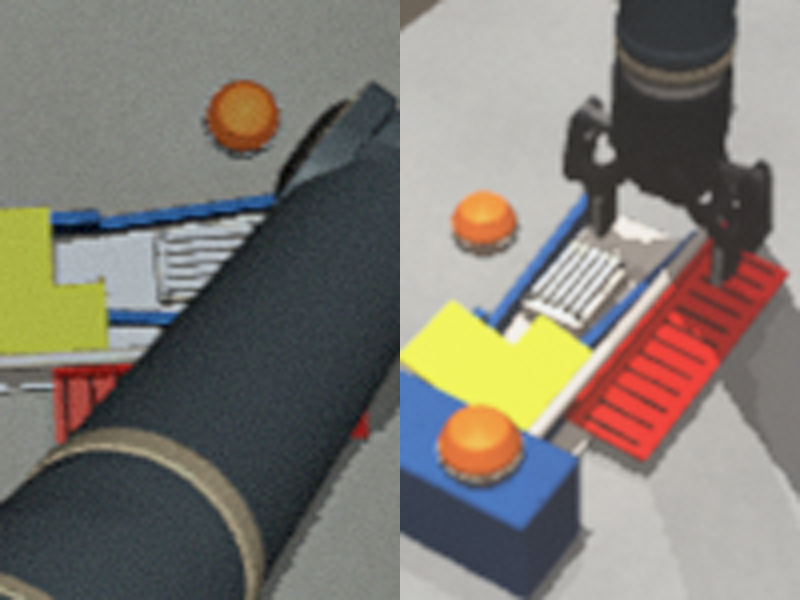

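The fingertip is on the bar at about (722,275) in the combined view and the other tip is in the channel behind the cover at about (605,228). The flap is about 0.3 rad open. The bar drags the tip sideways, and sliding in x should relax that. I'll press a little more and slide toward the cover.

Emit:
play_rows(moves=[{"tx": 0.04, "ty": 0.0, "tz": 0.0, "twist": 0, "grip": 1}, {"tx": 0.06, "ty": 0, "tz": 0.01, "twist": 0, "grip": 1}, {"tx": 0.06, "ty": 0, "tz": 0.01, "twist": 0, "grip": 1}, {"tx": 0.06, "ty": 0, "tz": 0, "twist": 0, "grip": 1}, {"tx": 0.06, "ty": 0, "tz": 0, "twist": 0, "grip": 1}])

```text
time_s: 7.2
position: [0.5961, -0.1329, 0.0048]
ee_rot: [0.675, 0.738, -0.001, 0.003]
contact_force: [0.6, -5.8, 5.4]
width: 0.0856
grasp_force: 3.2
```

```bash
python3 - <<'E'
from st import *
st((9,44,5))
E
```

```text
t 7.2 bay [-102.3   43.6    4.8] F bay [-5.79 -0.08  5.37] w 0.0856
tool x in bay [ 1.    -0.002 -0.005] tool y in bay [-0.002 -1.     0.003] yaw err deg -0.1 z [-0.005 -0.003 -1.   ]
need tool shift (of 100mm) [ 1.112 -0.006 -0.008]
```

Emit:
play_rows(moves=[{"tx": 0.05, "ty": 0.0, "tz": 0.0, "twist": 0, "grip": 1}, {"tx": 0.05, "ty": 0, "tz": 0.0, "twist": 0, "grip": 1}])

```text
time_s: 7.4
position: [0.5946, -0.1226, 0.0043]
ee_rot: [0.675, 0.738, -0.001, 0.002]
contact_force: [-1.0, -5.3, 6.0]
width: 0.0857
grasp_force: 3.2
```

```bash
python3 - <<'E'
from st import *
st((9,44,5))
out=[]
B=lambda g:((np.array([[np.cos(p[2]),np.sin(p[2])],[-np.sin(p[2]),np.cos(p[2])]])@(np.array(g)[:2]-p[:2]))*1000).round(0).tolist()+[round(g[2]*1000)]
for n in ('top','side'):
    c=cap(n); S=4
    o=proj(c,W(p,[(-50,20,30)]))[0]; x,y=int(o[0])-50,int(o[1])-75
    out.append(cv2.resize(c['color'][y:y+150,x:x+100],None,fx=S,fy=S,interpolation=cv2.INTER_CUBIC))
    for k in ('skirt','cover'): print(n,k,[(round(d['conf'],2),B(d['centre'])) for d in models.mark_of(k,n)[:1]])
cv2.imwrite('pics/a3.png',np.hstack(out))
E
```

```text
t 7.4 bay [-91.9  44.2   4.3] F bay [-5.18  1.47  6.04] w 0.0857
tool x in bay [ 1.    -0.002 -0.005] tool y in bay [-0.002 -1.     0.002] yaw err deg -0.1 z [-0.005 -0.002 -1.   ]
need tool shift (of 100mm) [ 1.009  0.    -0.012]
top skirt [(0.82, [3.0, 14.0, 40])]
top cover [(0.51, [-44.0, 4.0, 5])]
side skirt [(0.67, [0.0, 13.0, 46])]
side cover [(0.65, [-45.0, 5.0, 7])]
```

View pics/a3.png

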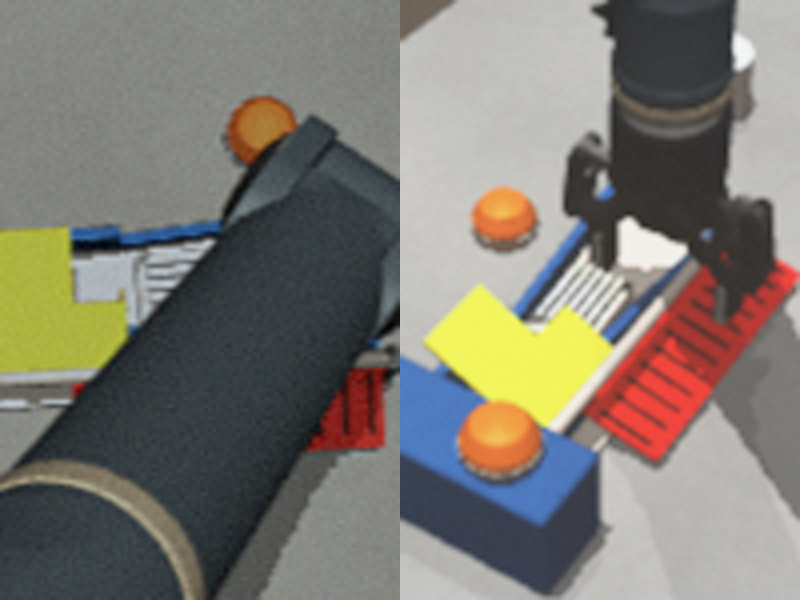

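The flap is well open, with the skirt at z about 43. The cover is at bay x -45, y about 4. I'll continue pushing with the tip shifted 2 mm toward the cover's centre.

Emit:
play_rows(moves=[{"tx": 0.04, "ty": -0.01, "tz": 0.0, "twist": 0, "grip": 1}, {"tx": 0.05, "ty": -0.01, "tz": 0.0, "twist": 0, "grip": 1}, {"tx": 0.05, "ty": 0, "tz": 0.0, "twist": 0, "grip": 1}, {"tx": 0.05, "ty": 0, "tz": 0.0, "twist": 0, "grip": 1}, {"tx": 0.05, "ty": 0, "tz": 0.0, "twist": 0, "grip": 1}, {"tx": 0.05, "ty": 0, "tz": 0.0, "twist": 0, "grip": 1}, {"tx": 0.05, "ty": 0, "tz": 0.0, "twist": 0, "grip": 1}])

```text
time_s: 8.4
position: [0.5893, -0.0876, 0.0039]
ee_rot: [0.675, 0.738, -0.001, 0.002]
contact_force: [0.5, -5.0, 5.2]
width: 0.0854
grasp_force: 3.0
```

```bash
cat > chk.py <<'E'
from st import *
st((9,44,5))
B=lambda g:((np.array([[np.cos(p[2]),np.sin(p[2])],[-np.sin(p[2]),np.cos(p[2])]])@(np.array(g)[:2]-p[:2]))*1000).round(0).tolist()+[round(g[2]*1000)]
for n in ('top','side'):
    cap(n)
    for k in ('skirt','cover'): print(n,k,[(round(d['conf'],2),B(d['centre'])) for d in models.mark_of(k,n)[:1]])
E
python3 chk.py
```

```text
t 8.4 bay [-56.5  46.3   3.9] F bay [-5.05 -0.05  5.24] w 0.0854
tool x in bay [ 1.    -0.001 -0.003] tool y in bay [-0.001 -1.     0.001] yaw err deg -0.08 z [-0.003 -0.001 -1.   ]
need tool shift (of 100mm) [ 0.655  0.022 -0.013]
top skirt [(0.72, [1.0, 3.0, 2])]
top cover [(0.48, [-10.0, 5.0, 5])]
side skirt [(0.66, [3.0, 16.0, 46])]
side cover [(0.52, [-7.0, 3.0, 10])]
```

Emit:
play_rows(moves=[{"tx": 0.04, "ty": 0, "tz": 0.0, "twist": 0, "grip": 1}, {"tx": 0.05, "ty": 0, "tz": 0.0, "twist": 0, "grip": 1}, {"tx": 0.05, "ty": 0, "tz": 0.0, "twist": 0, "grip": 1}, {"tx": 0.05, "ty": 0, "tz": 0.0, "twist": 0, "grip": 1}, {"tx": 0.05, "ty": 0, "tz": 0.0, "twist": 0, "grip": 1}, {"tx": 0.05, "ty": 0, "tz": 0.0, "twist": 0, "grip": 1}, {"tx": 0.05, "ty": 0, "tz": 0.0, "twist": 0, "grip": 1}, {"tx": 0.05, "ty": 0, "tz": 0.0, "twist": 0, "grip": 1}, {"tx": 0.04, "ty": 0, "tz": 0.0, "twist": 0, "grip": 1}])

```text
time_s: 9.6
position: [0.586, -0.0437, 0.0036]
ee_rot: [0.675, 0.738, -0.0, 0.001]
contact_force: [2.2, -5.3, 4.1]
width: 0.085
grasp_force: 3.1
```

```bash
python3 - <<'E'
from chk import *
out=[]
for n in ('top','side'):
    c=cap(n); S=4
    o=proj(c,W(p,[(0,20,30)]))[0]; x,y=int(o[0])-50,int(o[1])-75
    out.append(cv2.resize(c['color'][y:y+150,x:x+100],None,fx=S,fy=S,interpolation=cv2.INTER_CUBIC))
cv2.imwrite('pics/a4.png',np.hstack(out))
E
```

```text
t 9.6 bay [-12.5  45.7   3.6] F bay [-5.51 -1.71  4.14] w 0.085
tool x in bay [ 1.    -0.001 -0.002] tool y in bay [-0.001 -1.     0.002] yaw err deg -0.05 z [-0.002 -0.002 -1.   ]
need tool shift (of 100mm) [ 0.215  0.017 -0.014]
top skirt []
top cover [(0.33, [119.0, 54.0, 71])]
side skirt [(0.92, [1.0, 14.0, 48])]
side cover []
```

View pics/a4.png

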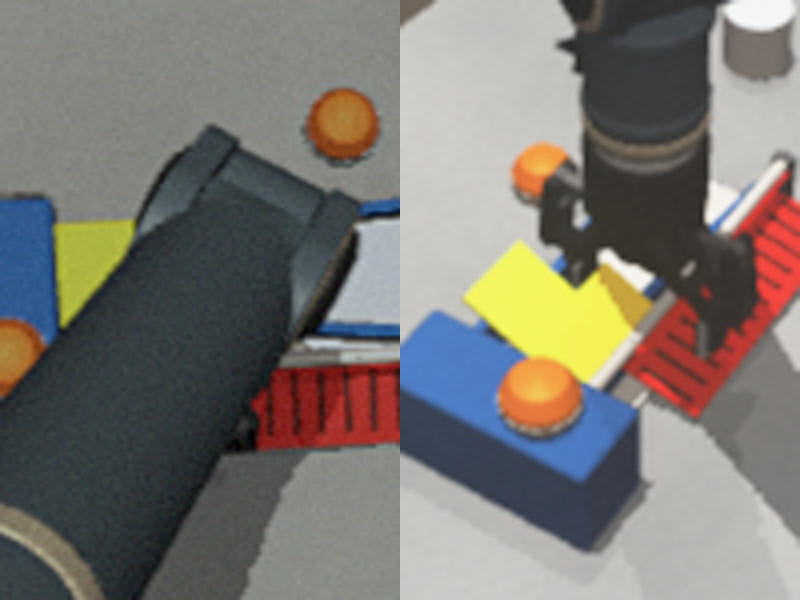

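The cover is going in with steady forces, but the flap is near 0.5 rad, which is close to the gripper body's underside. I'll ease up 2.5 mm (to about 0.42) before going further in.

Emit:
play_rows(moves=[{"tx": 0, "ty": 0.005, "tz": -0.012, "twist": 0, "grip": 1}, {"tx": 0, "ty": 0.005, "tz": -0.013, "twist": 0, "grip": 1}, {"tx": 0.03, "ty": 0, "tz": 0.0, "twist": 0, "grip": 1}, {"tx": 0.04, "ty": 0, "tz": 0.0, "twist": 0, "grip": 1}, {"tx": 0.04, "ty": 0, "tz": 0.0, "twist": 0, "grip": 1}, {"tx": 0.03, "ty": 0, "tz": 0.0, "twist": 0, "grip": 1}])

```text
time_s: 10.6
position: [0.5848, -0.0278, 0.0057]
ee_rot: [0.674, 0.738, 0.0, -0.0]
contact_force: [-0.9, -2.7, 2.3]
width: 0.0853
grasp_force: 2.0
```

```bash
python3 chk.py
```

```text
t 10.6 bay [ 3.4 45.4  5.7] F bay [-2.61  1.12  2.31] w 0.0853
tool x in bay [1.    0.001 0.   ] tool y in bay [ 0.001 -1.    -0.   ] yaw err deg 0.05 z [ 0.  0. -1.]
need tool shift (of 100mm) [0.056 0.014 0.007]
top skirt []
top cover [(0.47, [124.0, 55.0, 73])]
side skirt [(0.66, [-1.0, 16.0, 44])]
side cover [(0.57, [0.0, 12.0, 46])]
```

Emit:
play_rows(moves=[{"tx": 0.02, "ty": 0, "tz": 0.0, "twist": 0, "grip": 1}, {"tx": 0.02, "ty": 0, "tz": 0, "twist": 0, "grip": 1}, {"tx": 0, "ty": 0, "tz": 0.0, "twist": 0, "grip": 1}])

```text
time_s: 11.2
position: [0.5847, -0.0249, 0.0058]
ee_rot: [0.675, 0.738, -0.0, 0.0]
contact_force: [-1.1, -2.7, 2.1]
width: 0.0852
grasp_force: 1.9
```

```bash
python3 -c "
from st import *
st((9,44,5))"
```

```text
t 11.2 bay [ 6.3 45.3  5.8] F bay [-2.57  1.3   2.14] w 0.0852
tool x in bay [ 1.     0.    -0.001] tool y in bay [ 0. -1.  0.] yaw err deg 0.01 z [-0.001 -0.    -1.   ]
need tool shift (of 100mm) [0.027 0.013 0.008]
```

Emit:
play_rows(moves=[{"tx": 0.02, "ty": 0, "tz": 0.0, "twist": 0, "grip": 1}, {"tx": 0.02, "ty": 0, "tz": 0, "twist": 0, "grip": 1}, {"tx": 0, "ty": 0, "tz": 0.0, "twist": 0, "grip": 1}])

```text
time_s: 11.5
position: [0.5843, -0.0236, 0.0061]
ee_rot: [0.676, 0.737, -0.001, 0.002]
contact_force: [-0.3, -7.9, 2.9]
width: 0.0849
grasp_force: 4.8
```

```bash
python3 -c "
from st import *
st((9,44,5))"
```

```text
t 11.5 bay [ 7.7 45.6  6.1] F bay [-7.88  1.04  2.91] w 0.0849
tool x in bay [ 1.    -0.003 -0.004] tool y in bay [-0.003 -1.     0.001] yaw err deg -0.17 z [-0.004 -0.001 -1.   ]
need tool shift (of 100mm) [0.013 0.016 0.011]
```

Emit:
play_rows(moves=[{"tx": 0.02, "ty": 0, "tz": 0.0, "twist": 0, "grip": 1}, {"tx": 0.02, "ty": 0, "tz": 0, "twist": 0, "grip": 1}, {"tx": 0.02, "ty": 0, "tz": 0, "twist": 0, "grip": 1}, {"tx": 0, "ty": 0, "tz": 0.0, "twist": 0, "grip": 1}])

```text
time_s: 11.9
position: [0.5836, -0.0229, 0.0065]
ee_rot: [0.678, 0.735, -0.003, 0.004]
contact_force: [-1.8, -17.0, 3.4]
width: 0.0854
grasp_force: 9.1
```

```bash
python3 - <<'E'
from st import *
st((9,44,5))
out=[]
for n in ('top','side'):
    c=cap(n); S=4
    o=proj(c,W(p,[(30,10,30)]))[0]; x,y=int(o[0])-50,int(o[1])-75
    out.append(cv2.resize(c['color'][y:y+150,x:x+100],None,fx=S,fy=S,interpolation=cv2.INTER_CUBIC))
cv2.imwrite('pics/a5.png',np.hstack(out))
E
```

```text
t 11.9 bay [ 8.4 46.2  6.5] F bay [-16.78   3.29   3.41] w 0.0854
tool x in bay [ 1.    -0.008 -0.009] tool y in bay [-0.008 -1.     0.002] yaw err deg -0.47 z [-0.009 -0.002 -1.   ]
need tool shift (of 100mm) [0.006 0.021 0.015]
```

The push is firm against the stop: 17 N, with only 0.7 mm of travel for 6 mm commanded. I'll back off while still holding the flap, then lift away.

Emit:
play_rows(moves=[{"tx": -0.03, "ty": 0, "tz": 0.0, "twist": 0, "grip": 1}, {"tx": -0.04, "ty": 0.0, "tz": 0, "twist": 0, "grip": 1}, {"tx": -0.06, "ty": 0, "tz": 0, "twist": 0, "grip": 1}, {"tx": -0.08, "ty": 0, "tz": 0.0, "twist": 0, "grip": 1}, {"tx": -0.08, "ty": 0, "tz": 0.0, "twist": 0, "grip": 1}, {"tx": 0, "ty": 0, "tz": 0.0, "twist": 0, "grip": 1}, {"tx": 0, "ty": 0, "tz": -0.03, "twist": 0, "grip": 1}, {"tx": 0, "ty": 0, "tz": -0.04, "twist": 0, "grip": 1}, {"tx": 0, "ty": 0, "tz": -0.06, "twist": 0, "grip": 1}, {"tx": 0, "ty": 0, "tz": -0.08, "twist": 0, "grip": 1}, {"tx": 0, "ty": 0, "tz": -0.15, "twist": 0, "grip": 1}, {"tx": 0, "ty": 0, "tz": -0.3, "twist": 0, "grip": 1}, {"tx": 0, "ty": 0, "tz": -0.4, "twist": 0, "grip": 1}, {"tx": 0, "ty": 0, "tz": -0.4, "twist": 0, "grip": 1}, {"tx": 0, "ty": 0, "tz": -0.4, "twist": 0, "grip": 1}])

```text
time_s: 13.5
position: [0.5862, -0.0436, 0.1945]
ee_rot: [0.675, 0.738, 0.0, 0.0]
contact_force: [1.1, 0.7, -0.1]
width: 0.0854
grasp_force: 0.0
```

Emit:
play_rows(moves=[{"tx": -0.4, "ty": 0, "tz": 0.0, "twist": 0, "grip": 1}, {"tx": -0.45, "ty": 0.0, "tz": 0, "twist": 0, "grip": 1}, {"tx": -0.45, "ty": 0, "tz": 0, "twist": 0, "grip": 1}, {"tx": -0.45, "ty": 0, "tz": 0.0, "twist": 0, "grip": 1}, {"tx": -0.45, "ty": 0, "tz": 0.0, "twist": 0, "grip": 1}, {"tx": 0, "ty": 0, "tz": 0.0, "twist": 0, "grip": 1}])

```text
time_s: 14.1
position: [0.6039, -0.2716, 0.1938]
ee_rot: [0.679, 0.735, -0.002, 0.003]
contact_force: [-0.9, -0.3, 0.2]
width: 0.0851
grasp_force: 0.0
```

```bash
python3 - <<'E'
from st import *
st()
out=[]
B=lambda g:((np.array([[np.cos(p[2]),np.sin(p[2])],[-np.sin(p[2]),np.cos(p[2])]])@(np.array(g)[:2]-p[:2]))*1000).round(0).tolist()+[round(g[2]*1000)]
for n in ('top','side'):
    c=cap(n); S=4
    o=proj(c,W(p,[(20,10,30)]))[0]; x,y=int(o[0])-50,int(o[1])-75
    im=cv2.resize(c['color'][y:y+150,x:x+100],None,fx=S,fy=S,interpolation=cv2.INTER_CUBIC)
    q=((proj(c,W(p,[(20,-23,24),(20,23,24)]))-[x,y]+.5)*S).astype(np.int32); cv2.line(im,q[0].tolist(),q[1].tolist(),(255,0,255),1)
    out.append(im)
    for f,k in ((models.mark_of,'skirt'),(models.mark_of,'cover'),(models.find_in,'cover')): print(n,k,[(round(d['conf'],2),B(d['centre'])) for d in f(k,n)[:1]])
cv2.imwrite('pics/a6.png',np.hstack(out))
E
```

```text
t 14.1 bay [-241.1   48.3  193.8] F bay [-0.22  0.89  0.18] w 0.0851
tool x in bay [ 1.    -0.011 -0.007] tool y in bay [-0.011 -1.     0.001] yaw err deg -0.61 z [-0.007 -0.001 -1.   ]
top skirt [(0.93, [-0.0, 20.0, 20])]
top cover [(0.57, [55.0, 3.0, 4])]
top cover []
side skirt [(0.63, [2.0, 22.0, 26])]
side cover []
side cover [(0.32, [24.0, 51.0, 40])]
```

View pics/a6.png

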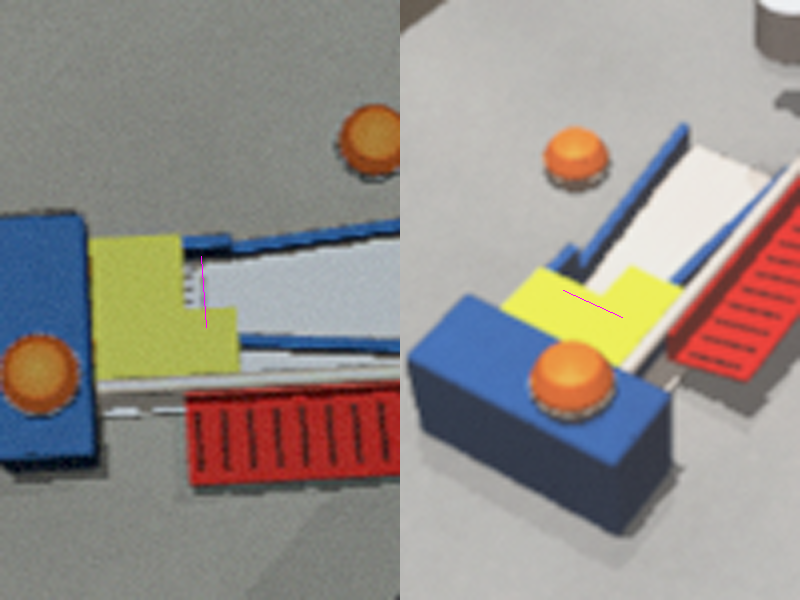

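The flap is shut, with the skirt at y 20, z 20–26. The cover's rear edge lies on the drawn x = 20 line at (203,290) and the network puts its centre at x 55. Both lenses still stand where they were. I'll let the arm settle and hand in.

Emit:
play_rows(moves=[{"tx": 0, "ty": 0, "tz": 0, "twist": 0, "grip": 1}, {"tx": 0, "ty": 0, "tz": 0, "twist": 0, "grip": 1}, {"tx": 0, "ty": 0, "tz": 0, "twist": 0, "grip": 1}])

```text
time_s: 14.8
position: [0.6061, -0.2623, 0.1918]
ee_rot: [0.674, 0.738, 0.0, -0.0]
contact_force: [0.7, -0.0, 0.8]
width: 0.0856
grasp_force: 0.0
```

```bash
python3 -c "
from bench import order
print(order.sign_off())"
```

```text
the job is handed in; nothing more can be done
None
```

I handed the job in at about 14.8 s: the cover was pushed in to the back stop (firm at 17 N, centre measured at bay x 55), the flap sprang shut over it, and the hand was clear.

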